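Load the coupons into the thickness-graded rack

TASK

Take the two steel test coupons out of the white stand and put each one upright into the narrowest slot of the grey graded rack that takes its thickness, all the way down to the slot floor, with no edge sticking out beyond the sides of the block. The slot block is clamped by hand and its place along the tray is not known exactly, so feel for each slot: touch lightly, slide until the coupon falls in, and never let a coupon push on the rack with more than 25 N. Leave both coupons standing there and do not disturb the bottle, beaker and jar.

Things in the scene. Friction and masses are not known exactly. Their poses are not given: they have to be found in the camera images.
- thin_center (a point): steel test coupon, a flat plate 40 mm wide, 80 mm tall and 8 mm thick, about 0.2 kg, a dark dot painted near its top. Stands upright on a 40 mm edge, loose, in either slot of the white stand. This point is its centre, half-way up; x along the width, y through the thickness, z up. Belongs in the 10 mm slot (the narrowest).
- thick_center (a point): steel test coupon, a flat plate 40 mm wide, 80 mm tall and 12 mm thick, about 0.3 kg, a dark dot painted near its top. Stands upright on a 40 mm edge, loose, in either slot of the white stand. This point is its centre, half-way up; x along the width, y through the thickness, z up. Belongs in the 14 mm slot (the middle one).
- thin: the same thin coupon; origin at the middle of its bottom edge, axes as above
- thick: the same thick coupon; origin at the middle of its bottom edge, axes as above
- rack: graded rack, fixed: steel tray 100 (x) by 200 (y) by 8 mm with low rails (top 18 mm) along its long sides, carrying a grey plastic slot block 60 (x) by 158 mm (y), centred in x and square to the tray. Origin: middle of the tray's underside; y along the row. Block top 44 mm and slot floors 14 mm above the bench (slots 30 mm deep). A seated coupon's centre is at 54 mm.
- nominal_10 (a point): nominal mouth centre of the 10 mm wide slot, at the block's top; axes as rack. The slots are straight, square-edged, run along x right across the block and are open at both ends; centres 50 mm apart. The block is clamped anywhere up to 16 mm either way along y from nominal, all slots together: this shift is not in the measured pose and must be felt. It stays put sideways; downward it rests on sprung feet.
- nominal_14 (a point): nominal mouth centre of the 14 mm wide slot, 50 mm towards +y from the first; the real slot is shifted along y like all of them (up to 16 mm)
- nominal_18 (a point): nominal mouth centre of the 18 mm wide slot (stays empty), 50 mm further towards +y; shifted likewise. The whole block rests on sprung feet: pressed from above it starts to sink at 1 N and gives about 1 mm per 2.5 N, at most 6 mm, then it is hard; it springs back up. Sideways it is hard, so touch slot walls slowly.
- stand: white plastic stand fixed to the bench, 60 mm (x) by 120 mm (y) by 22 mm tall, origin at the middle of its underside. Two slots 17 mm wide along x at y = -32 and +32 mm, floors 6 mm above the bench, 16 mm deep; a coupon stands loosely in each, up to 1.5 mm off centre and a few degrees turned
- reagent: bystander: amber bottle, 66 mm across, 150 mm tall, loose; origin at the centre of its base
- beaker: bystander: empty glass beaker, 76 mm across, 100 mm tall, loose; origin at the centre of its base
- jar: bystander: white jar, 70 mm across, 80 mm tall, loose; origin at the centre of its base

How it is judged:
On the way, in this order (a step that is already met when the one before it is completed fails the run):
1. one coupon (either) is fully down in its own slot (((y of thin_center in the frame of rack between -0.0685 and -0.0315 m and x of thin_center in the frame of rack between -0.0105 and 0.0105 m and z of thin_center in the frame of rack between 0.05 and 0.057 m and angle between thin_center's own z axis and vertical below 0.12 rad) or (y of thick_center in the frame of rack between -0.0185 and 0.0185 m and x of thick_center in the frame of rack between -0.0105 and 0.0105 m and z of thick_center in the frame of rack between 0.05 and 0.057 m and angle between thick_center's own z axis and vertical below 0.12 rad))), for 0.2 s.
2. both coupons are fully down in their own slots (y of thin_center in the frame of rack between -0.0685 and -0.0315 m and x of thin_center in the frame of rack between -0.0105 and 0.0105 m and z of thin_center in the frame of rack between 0.05 and 0.057 m and angle between each of thin_center, thick_center's own z axis and vertical below 0.12 rad and y of thick_center in the frame of rack between -0.0185 and 0.0185 m and x of thick_center in the frame of rack between -0.0105 and 0.0105 m and z of thick_center in the frame of rack between 0.05 and 0.057 m), for 0.2 s.
At the end, for the whole second after the job is handed in: The 8 mm coupon is in the 10 mm slot and the 12 mm coupon in the 14 mm slot, each on the slot floor (centre 50 to 57 mm above the bench), upright within 0.12 rad, its middle within 10.5 mm of the rack's centre line, released and at rest (all of step 2 and linear speed of each of thin, thick below 0.01 m/s); the robot touches nothing.
It fails at once if the thin coupon pushed on the rack with more than 25 N (contact force between thin and rack above 25 N).
It fails at once if the thick coupon pushed on the rack with more than 25 N (contact force between thick and rack above 25 N).
It fails at once if the reagent was shoved or knocked over (distance of reagent from where it was at the start of the episode above 0.015 m or angle between reagent's own z axis and vertical above 0.3 rad).
It fails at once if the beaker was shoved or knocked over (distance of beaker from where it was at the start of the episode above 0.015 m or angle between beaker's own z axis and vertical above 0.3 rad).
It fails at once if the jar was shoved or knocked over (distance of jar from where it was at the start of the episode above 0.015 m or angle between jar's own z axis and vertical above 0.3 rad).
It also fails if it takes over 61 s, if anything falls off the work surface, if the arm or the gripper's body presses on something with over 40 N, if the wrist force passes 120 N, or if a joint passes its speed limit or range.

ROBOT

A 7-joint arm with a two-finger parallel gripper is mounted at the origin on the work surface. World frame = base frame: x ahead of the robot, y to its left, z up, the work surface at z = 0. Lengths are in m, angles in rad, forces in N, time in s.
With the tool pointing down it reaches from about 0.4 to 0.85 m from the base axis. Payload 4.5 kg.
Tool frame: the origin (TCP) lies on the centre line of the jaws, within the pads' length; the fingertips stand r.tip_reach ahead of it and the grasp point (between the pads) lies 3 mm ahead of it (r.tip_reach is the distance from the TCP to the fingertips, in m); z points along the fingers, y is the line along which they close (so a half turn about z gives the same grasp; the last joint's range is limited). The gripper opens to 88 mm and grips with 3 to 60 N. Pads are 18 mm wide; open, the fingers measure 123 mm over their backs; the gripper's body (75 mm by 187 mm) begins 45 mm behind the grasp point.
Start: joints at [1.243, 0.689, -0.195, 1.565, 0.157, 0.902, -0.215], TCP at [0.221, -0.585, 0.261] pointing down, gripper open.
Joint ranges: [-3.01, 3.01], [-0.46, 2.08], [-1.47, 1.51], [0.13, 2.56], [-1, 4.14], [0.04, 2.09], [-2.66, 2.66]. Speed limits (rad/s): [2.57, 2.57, 3.14, 3.14, 3.14, 3.14, 3.14].

INTERFACE

Orientations are given as a unit quaternion [x, y, z, w].
In Python, from plant import readout, eyes, ticket, r gives the robot as it stands. The module is installed in compiled form; this text tells all that it offers.
- The arm moves only by the tool carry_out, never from a script. Its argument "motion" is a list that holds one entry, the list of rows, each a list of 7 numbers: the shift along the tool's x, y, z in mm, then the turn, a rotation vector about the tool's x, y, z in rad, then the opening in per cent of the stroke, from 0 (shut) to 100 (fully open). In form: [[[dx, dy, dz, ax, ay, az, claw], ...]]. A call has 1 to 8 rows; each row shifts and turns the commanded pose from where the row before left it, along the tool's axes as they then stand; what a row does not reach is not made up. A row lasts 1/10 s, in which the tool goes at most 50 mm and 8.59 degrees, less where a joint would pass 70% of its speed; a pose out of reach is approached as far as the arm can. A call is refused whole if a number of a shift passes 50 or a number of a turn 0.15, either way. A call with a gripper value outside its range is refused whole. The fingers move at their own pace and stop on an object; "squeeze" is the grip in N (left out, the last holds). Time passes only in rows, so rows that do not move let the fingers close. It gives the time, the measured TCP pose, the force and the opening at its end, in the units of the state.
- readout.get_state(): the state, without advancing time (a new reading comes with each control period).
- eyes.snapshot(name): name is "side" or "top"; returns a dict with "pixels" (384x512x3 uint8, red, green, blue), "K" (3x3 intrinsics, pixels), "origin" and "attitude" of the camera in the world. Camera axes: x right, y down, z forward; pixel columns grow to the right and rows downward; lengths in m; the calibration is good to about 2 mm. A picture is of the moment at which its call begins. There is no depth.
- ticket.finish_job(): hands the job in, once; it reports no verdict.
The state is a dict: "clock": time; "q": joint angles; "qd": joint speeds; "joint_torque": joint torques, N m; "tool_pos": TCP position; "eef_rot": TCP orientation; "contact_force": force on the tool from outside, world axes, zero at the start; "moment": the same for the moment, N m; "opening": opening from 0.0 (shut) to 1.0 (fully open).
Only numpy, scipy, OpenCV 4.12 (cv2) and the standard library are available. Lean on these libraries where they do the work, as an engineer would, in place of code of your own. Each camera call takes 0.05 s, during which the arm holds its last target. There are 200 camera calls.

## Working session

There is one attempt and no reset: what is moved stays moved. The work goes in short steps, Python scripts to look and compute and a tool call to move; the robot and the scene stay as the last step left them, time stands still between calls to the robot, and variables do not carry over. Pictures are saved under pics/ and viewed, on a budget of 10 in all, crops included, one or two more only if the job needs it, and the job is handed in when it is done.

Besides the shell and the picture viewer there is one more tool, called after "Emit:" as name([rows], argument=value, ...), one row to a line, values as JSON. carry_out: Moves the arm, as the interface text tells. Its arguments: {"type":"object","properties":{"motion":{"type":"array","items":{"type":"array","items":{"type":"array","items":{"type":"number"}}}},"squeeze":{"type":"number"}},"required":["motion"]}

```bash
mkdir -p pics; python3 - <<'E'
from plant import readout, eyes, ticket, r
import cv2, pickle
print(readout.get_state(), r.tip_reach)
d={}
for n in("top","side"):
    s=eyes.snapshot(n); d[n]=s; cv2.imwrite(f"pics/{n}0.png",s["pixels"][:,:,::-1]); print(n,s["K"],s["origin"],s["attitude"])
pickle.dump(d,open("s0.pkl","wb"))
E
```

```text
{'clock': 0.0, 'q': array([ 1.24277395,  0.68998549, -0.19447023,  1.56636294,  0.15730373,
        0.90246618, -0.21511246]), 'qd': array([-0.00028278,  0.0032367 , -0.0028691 ,  0.00016852,  0.0011179 ,
        0.00204779,  0.00165623]), 'joint_torque': array([-8.72191117e-05, -5.27560508e+01, -1.26686923e+00, -1.53427309e+01,
       -5.27243258e-02,  6.62072256e-03,  1.63350674e-04]), 'tool_pos': array([ 0.22096149, -0.58400272,  0.2599029 ]), 'eef_rot': array([ 9.83675890e-01,  1.79946944e-01, -2.42887738e-04, -8.83777947e-04]), 'contact_force': array([ 0.57108693,  0.10155077, -1.38648489]), 'moment': array([-0.00463641, -0.01232879, -0.02184182]), 'opening': 1.0015633445010446} 0.022
top [[441.18808338   0.         255.81041834]
 [  0.         441.18808338 195.93601331]
 [  0.           0.           1.        ]] [0.3953439  0.00847987 1.47908438] [-0.69742075  0.71106827 -0.06037519  0.06588659]
side [[391.93806662   0.         251.31930089]
 [  0.         391.93806662 194.53333619]
 [  0.           0.           1.        ]] [ 0.54108708 -0.95096245  0.8727051 ] [ 0.90601584 -0.04057127  0.02858835 -0.42032366]
```

View pics/top0.png

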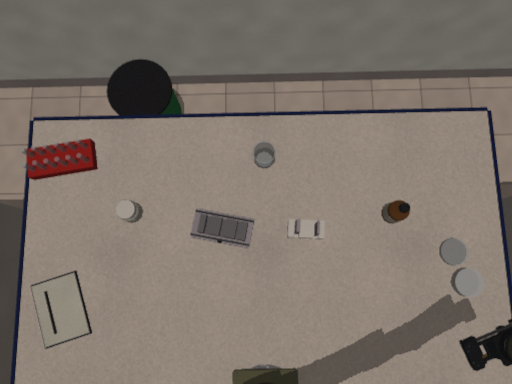

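View pics/side0.png

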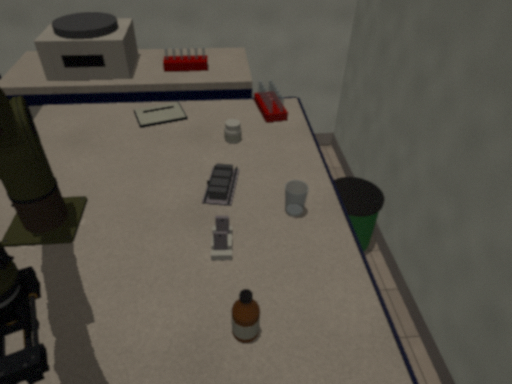

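Top view: rack at about (222,228), stand (306,229) holding both coupons, bottle (398,212), beaker (264,155), jar (128,211). I'll zoom in on the rack and stand next.

```bash
cat > h.py <<'E'
import numpy as np, cv2
from scipy.spatial.transform import Rotation as R
def ray(s,u,v):
    d=R.from_quat(s["attitude"]).apply(np.linalg.inv(s["K"])@[u,v,1.]); return np.array(s["origin"]),d
def plane(s,u,v,z):
    o,d=ray(s,u,v); return (o+d*(z-o[2])/d[2])[:2]
def proj(s,p):
    c=s["K"]@R.from_quat(s["attitude"]).inv().apply(np.array(p)-s["origin"]); return c[:2]/c[2]
E
python3 - <<'E'
import pickle,cv2,numpy as np
d=pickle.load(open("s0.pkl","rb"))
t=d["top"]["pixels"][200:255,185:335,::-1]; s=d["side"]["pixels"][155:270,190:260,::-1]
a=cv2.resize(t,None,fx=5.3,fy=5.3,interpolation=cv2.INTER_CUBIC)
b=cv2.resize(np.rot90(s),None,fx=4,fy=4,interpolation=cv2.INTER_CUBIC)
c=np.zeros((a.shape[0]+b.shape[0],800,3),np.uint8); c[:a.shape[0],:a.shape[1]]=a; c[a.shape[0]:,:b.shape[1]]=b
cv2.imwrite("pics/z1.png",c); print(a.shape,b.shape)
E
```

```text
(292, 795, 3) (280, 460, 3)
```

View pics/z1.png

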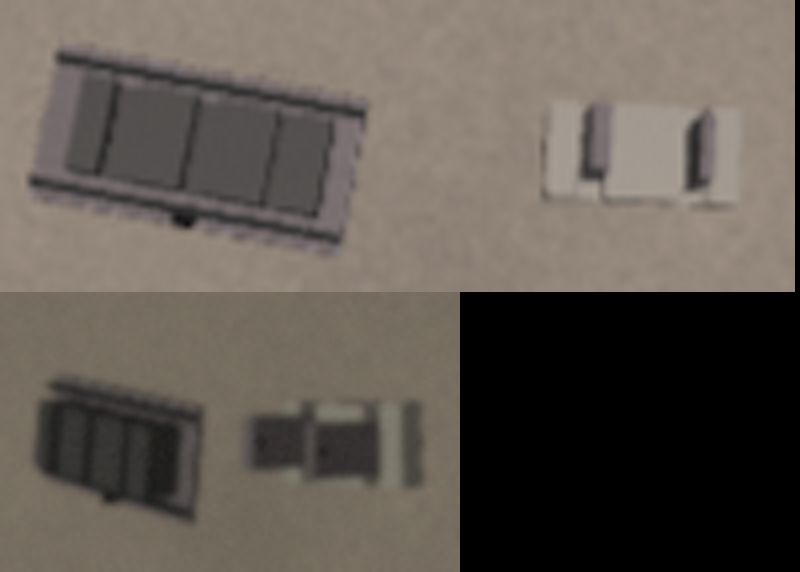

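```bash
python3 - <<'E'
from plant import eyes
from h import *
import pickle
d={}
for n in("top","side"):
    fs=[eyes.snapshot(n) for _ in range(6)]; s=fs[0]; s["pixels"]=np.mean([f["pixels"].astype(float) for f in fs],0); d[n]=s
pickle.dump(d,open("s1.pkl","wb"))
s=d["top"]; p=s["pixels"]; sat=p[:,:,0]-p[:,:,2]
print("sat bg",sat[240:250,260:280].mean(),"rack",sat[225:232,215:230].mean())
roi=np.zeros(sat.shape,np.uint8); roi[200:255,185:262]=1
m=((sat<10)*roi).astype(np.uint8)
m=cv2.morphologyEx(m,cv2.MORPH_OPEN,np.ones((3,3)))
c=max(cv2.findContours(m,0,2)[0],key=cv2.contourArea)
rc=cv2.minAreaRect(c); b=cv2.boxPoints(rc)
for z in(.008,.018):
    P=np.array([plane(s,*q,z) for q in b]); print(z,P.mean(0),[np.linalg.norm(P[i]-P[i-1]) for i in range(4)],[np.degrees(np.arctan2(*(P[i]-P[i-1])[::-1])) for i in range(4)])
# rectified views
C=P.mean(0)
e=[P[i]-P[i-1] for i in range(4)]; e=max(e,key=lambda a:np.linalg.norm(a)*(1 if a[1]>0 else 0)); th=np.arctan2(e[1],e[0])-np.pi/2
print("C",C,"yaw",th)
ex=np.array([np.cos(th),np.sin(th)]);ey=np.array([-np.sin(th),np.cos(th)])
out=[]
for n in("top","side"):
    s=d[n]; q=[(x,y) for x in(-.06,.06) for y in(-.12,.12)]
    src=np.float32([proj(s,[*(C+x*ex+y*ey),.044]) for x,y in q]); 
    dst=np.float32([((.12-y)*3300,(.06-x)*2400) for x,y in q])
    H=cv2.getPerspectiveTransform(src,dst)
    w=cv2.warpPerspective(s["pixels"].astype(np.float32),H,(792,288),flags=cv2.INTER_CUBIC)
    prof=w[120:168].mean((0,2)); ys=(.12-np.arange(792)/3300)*1000
    print(n,[(int(round(ys[i])),int(prof[i])) for i in range(0,792,7)])
    out.append(np.clip((w-40)*2.2,0,255).astype(np.uint8))
cv2.imwrite("pics/rect.png",np.vstack(out)[:,:,::-1])
E
```

```text
sat bg 23.04333333333333 rack 4.314285714285714
0.008 [0.55523533 0.13283329] [np.float64(0.19746877792182574), np.float64(0.09684333137835258), np.float64(0.19973091716273694), np.float64(0.09626702869634178)] [np.float64(78.42372215119862), np.float64(-10.151936289843924), np.float64(-101.73304695028976), np.float64(168.5105180476288)]
0.018 [0.55414844 0.13198797] [np.float64(0.19612644310264424), np.float64(0.09618501882341213), np.float64(0.19837320498465913), np.float64(0.09561263367795869)] [np.float64(78.42372215119865), np.float64(-10.151936289843936), np.float64(-101.73304695028975), np.float64(168.5105180476288)]
C [0.55414844 0.13198797] yaw -0.20204416358726984
top [(120, 136), (118, 136), (116, 136), (114, 135), (112, 135), (109, 135), (107, 136), (105, 136), (103, 137), (101, 137), (99, 132), (97, 124), (95, 116), (92, 111), (90, 110), (88, 110), (86, 110), (84, 110), (82, 111), (80, 109), (78, 101), (75, 89), (73, 82), (71, 79), (69, 80), (67, 80), (65, 80), (63, 80), (61, 81), (58, 73), (56, 57), (54, 46), (52, 56), (50, 72), (48, 79), (46, 80), (44, 80), (42, 80), (
[... 1367 characters left out ...]
), (14, 53), (12, 52), (10, 51), (8, 49), (5, 47), (3, 43), (1, 40), (-1, 37), (-3, 36), (-5, 36), (-7, 38), (-9, 40), (-12, 44), (-14, 47), (-16, 49), (-18, 51), (-20, 52), (-22, 53), (-24, 53), (-26, 53), (-28, 53), (-31, 53), (-33, 53), (-35, 53), (-37, 53), (-39, 53), (-41, 52), (-43, 51), (-45, 48), (-48, 45), (-50, 42), (-52, 39), (-54, 38), (-56, 39), (-58, 42), (-60, 45), (-62, 49), (-65, 51), (-67, 53), (-69, 53), (-71, 53), (-73, 53), (-75, 52), (-77, 51), (-79, 48), (-82, 45), (-84, 41), (-86, 37), (-88, 34), (-90, 32), (-92, 31), (-94, 30), (-96, 30), (-98, 30), (-101, 30), (-103, 30), (-105, 30), (-107, 30), (-109, 30), (-111, 30), (-113, 31), (-115, 32), (-118, 36), (-120, 42)]
```

View pics/rect.png

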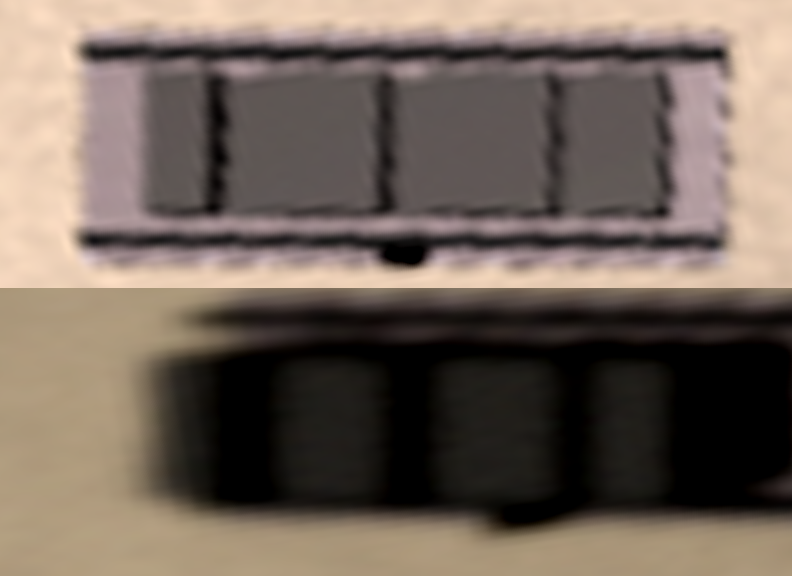

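Slots are clearly widest at the left, so rack +y points left (world +y) and the 10 mm slot is on the right. Dark bands suggest the block is about 4 mm towards -y of tray centre. Next I'll measure the stand, coupons and bystanders.

```bash
python3 - <<'E'
from h import *
import pickle
d=pickle.load(open("s1.pkl","rb")); s=d["top"]; p=s["pixels"]
print("bg",p[245,280],"stand",p[229,306])
m=np.zeros(p.shape[:2],np.uint8); m[212:245,280:332]=((p.min(2)>140)[212:245,280:332])
m=cv2.morphologyEx(m,cv2.MORPH_CLOSE,np.ones((9,9)))
c=max(cv2.findContours(m,0,2)[0],key=cv2.contourArea); b=cv2.boxPoints(cv2.minAreaRect(c))
P=np.array([plane(s,*q,.022) for q in b]); C=P.mean(0)
e=[P[i]-P[i-1] for i in range(4)]; print(C,[np.linalg.norm(a) for a in e]); e=max(e,key=lambda a:np.linalg.norm(a)*(a[1]>0)); th=np.arctan2(e[1],e[0])-np.pi/2; print("yaw",th)
for n,u,v in(("bottle base~",393,216),("beaker",264,158),("jar",130,212)): print(n,plane(s,u,v,.04))
ex=np.array([np.cos(th),np.sin(th)]);ey=np.array([-np.sin(th),np.cos(th)])
out=[]
for n in("top","side"):
  for z in((.086,.022) if n=="top" else (.086,)):
    t=d[n]; q=[(x,y) for x in(-.04,.04) for y in(-.075,.075)]
    src=np.float32([proj(t,[*(C+x*ex+y*ey),z]) for x,y in q]); dst=np.float32([((.075-y)*4000,(.04-x)*2400) for x,y in q])
    w=cv2.warpPerspective(t["pixels"].astype(np.float32),cv2.getPerspectiveTransform(src,dst),(600,192),flags=cv2.INTER_CUBIC)
    out.append(np.clip((w-30)*(1.3 if n=="top" else 2),0,255).astype(np.uint8))
cv2.imwrite("pics/st.png",np.vstack(out)[:,:,::-1])
E
```

```text
bg [142.66666667 130.33333333 119.5       ] stand [162.5        154.         144.16666667]
[ 0.54605963 -0.14655793] [np.float64(0.05642846771370793), np.float64(0.11275907427092034), np.float64(0.05640195395654805), np.float64(0.11198878108888553)]
yaw -0.019345359064321554
bottle base~ [ 0.5796061  -0.43108929]
beaker [ 0.78472971 -0.01265766]
jar [0.61004668 0.43368907]
```

View pics/st.png

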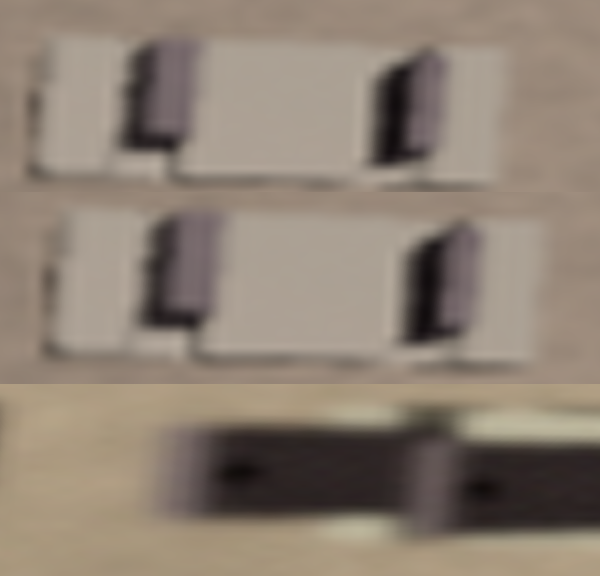

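Left coupon top is about 10–12 mm wide, so it is the thick one, at world (0.548,-0.115). The right coupon is the thin one, at (0.543,-0.178). Both are turned about -0.08. I'll move to the thin coupon first.

Emit:
carry_out([
  [[0,0,0,0,0,0.147,40],[0,0,0,0,0,0.147,40],[0,0,0,0,0,0.147,40],[26,-39,0,0,0,0,40],[26,-39,0,0,0,0,40],[26,-39,0,0,0,0,40],[26,-39,0,0,0,0,40],[26,-39,0,0,0,0,40]],
], squeeze=40)

```text
clock: 1.5
tool_pos: [0.3673, -0.399, 0.261]
eef_rot: [0.999, -0.04, 0.0, 0.0]
contact_force: [1.1, -0.5, 0.0]
opening: 0.397
```

```bash
cat > g.py <<'E'
import sys; from plant import readout; from h import *
# g.py x y z yaw : remaining shift in tool axes (mm), turn (rad)
x,y,z,yw=map(float,sys.argv[1:5]); s=readout.get_state(); Rt=R.from_quat(s["eef_rot"]); M=Rt.as_matrix()
G=R.from_matrix(np.array([[np.cos(yw),np.sin(yw),0],[np.sin(yw),-np.cos(yw),0],[0,0,-1]]))
print("t",round(s["clock"],2),"pos",np.round(s["tool_pos"],4),"yaw",round(np.arctan2(M[1,0],M[0,0]),4),"F",np.round(s["contact_force"],2),"open mm",round(s["opening"]*88,2))
print("shift mm",np.round(Rt.inv().apply(np.array([x,y,z])-s["tool_pos"])*1000,1),"turn",np.round((Rt.inv()*G).as_rotvec(),4))
E
python3 g.py .543 -.178 .16 -.08
```

```text
t 1.5 pos [ 0.3673 -0.399   0.261 ] yaw -0.0793 F [ 1.12 -0.49  0.04] open mm 34.96
shift mm [ 157.5 -234.2  101. ] turn [ 0.0003 -0.0007  0.0007]
```

Emit:
carry_out([
  [[22.5,-33.5,14.4,0,0,0,40],[22.5,-33.5,14.4,0,0,0,40],[22.5,-33.5,14.4,0,0,0,40],[22.5,-33.5,14.4,0,0,0,40],[22.5,-33.5,14.4,0,0,0,40],[22.5,-33.5,14.4,0,0,0,40],[22.5,-33.2,14.4,0,0,0,40],[0,0,0,0,0,0,40]],
])

```text
clock: 2.3
tool_pos: [0.5455, -0.1717, 0.1582]
eef_rot: [0.999, -0.034, 0.001, -0.003]
contact_force: [-0.3, 0.8, 0.5]
opening: 0.399
```

```bash
python3 g.py .543 -.178 .072 -.08; python3 - <<'E'
from plant import eyes
from h import *
import pickle
o=[]
for n in("top","side"):
    s=eyes.snapshot(n); u,v=proj(s,[.545,-.15,.1]).astype(int); k=s["pixels"][v-35:v+35,u-45:u+45,::-1]
    o.append(cv2.resize(k,None,fx=5,fy=5,interpolation=cv2.INTER_CUBIC)); print(n,u,v)
cv2.imwrite("pics/a.png",np.clip(np.hstack(o)[:, :800*2]*1.4,0,255)[:,:900].astype(np.uint8)[:, ::1][:, :800])
E
```

```text
t 2.3 pos [ 0.5455 -0.1717  0.1582] yaw -0.0685 F [-0.33  0.77  0.52] open mm 35.11
shift mm [-2.1  7.  86.1] turn [-0.0055 -0.001   0.0115]
top 309 226
side 220 221
```

View pics/a.png

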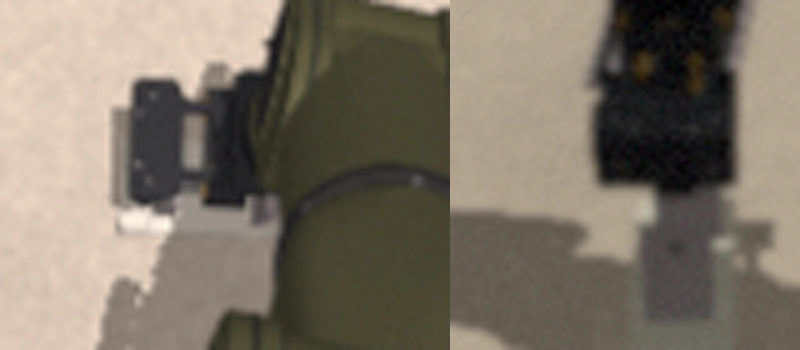

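```bash
python3 g.py .543 -.178 .072 -.08; python3 - <<'E'
from h import *
import pickle
s=pickle.load(open("s1.pkl","rb"))["side"]
for x in(.535,.543,.551): print(x,proj(s,[x,-.182,.076]),proj(s,[x,-.182,.05]))
E
```

```text
t 2.4 pos [ 0.5421 -0.1784  0.1595] yaw -0.0766 F [ 0.24 -1.04  0.63] open mm 35.19
shift mm [ 0.9 -0.4 87.5] turn [-0.0002  0.0006  0.0034]
0.535 [217.32552862 235.33565522] [217.67539102 241.70961238]
0.543 [220.18853223 235.1687992 ] [220.49510589 241.54133682]
0.551 [223.04795382 235.00215194] [223.31134595 241.37326864]
```

The side view puts the coupon dot at (220,235), which matches x=0.543. Descending and gripping.

Emit:
carry_out([
  [[1,0,20,0,0,0,40],[0,0,25,0,0,0,40],[0,0,25,0,0,0,40],[0,0,17,0,0,0,40],[0,0,0,0,0,0,40],[0,0,0,0,0,0,0],[0,0,0,0,0,0,0],[0,0,0,0,0,0,0]],
], squeeze=40)

```text
clock: 3.2
tool_pos: [0.5434, -0.1801, 0.0742]
eef_rot: [0.999, -0.04, 0.001, 0.0]
contact_force: [-0.4, -0.1, 0.0]
opening: 0.151
```

Emit:
carry_out([
  [[0,0,0,0,0,0,0],[0,0,0,0,0,0,0]],
])

```text
clock: 3.4
tool_pos: [0.5433, -0.1799, 0.0739]
eef_rot: [0.999, -0.04, 0.001, 0.0]
contact_force: [-0.6, -1.3, 6.1]
opening: 0.084
```

```bash
python3 g.py .543 -.178 .072 -.08
```

```text
t 3.4 pos [ 0.5433 -0.1799  0.0739] yaw -0.0793 F [-0.56 -1.33  6.13] open mm 7.37
shift mm [-0.5 -1.9  1.9] turn [ 0.0006 -0.0017  0.0007]
```

Emit:
carry_out([
  [[0,0,-15,0,0,0,0],[0,0,-25,0,0,0,0],[0,0,-25,0,0,0,0],[0,0,-20,0,0,0,0],[0,-10,0,0,0,0,0],[0,-25,0,0,0,0,0],[0,-35,0,0,0,0,0],[0,-35,0,0,0,0,0]],
])

```text
clock: 4.2
tool_pos: [0.5503, -0.073, 0.1572]
eef_rot: [0.999, -0.04, -0.001, -0.0]
contact_force: [0.7, -0.2, -2.0]
opening: 0.086
```

Emit:
carry_out([
  [[0,-40,0,0,0,0,0],[0,-35,0,0,0,0,0],[0,-30,0,0,0,0,0],[0,-20,0,0,0,0.06,0],[0,-10,0,0,0,0.06,0],[0,0,0,0,0,0,0],[0,0,0,0,0,0,0]],
])

```text
clock: 4.9
tool_pos: [0.5616, 0.0597, 0.1573]
eef_rot: [0.995, -0.098, -0.001, 0.0]
contact_force: [0.1, -0.5, -1.2]
opening: 0.085
```

```bash
python3 g.py .5435 .075 .125 -.202
```

```text
t 4.9 pos [0.5616 0.0597 0.1573] yaw -0.1971 F [ 0.07 -0.5  -1.15] open mm 7.5
shift mm [-20.7 -11.5  32.3] turn [0.001  0.0013 0.0049]
```

Emit:
carry_out([
  [[-10,-6,10,0,0,0.005,0],[-10,-5,12,0,0,0,0],[-1,0,10,0,0,0,0],[0,0,0,0,0,0,0],[0,0,0,0,0,0,0],[0,0,0,0,0,0,0]],
])

```text
clock: 5.5
tool_pos: [0.5449, 0.0738, 0.1263]
eef_rot: [0.995, -0.102, 0.001, 0.0]
contact_force: [-0.6, -0.2, -1.2]
opening: 0.085
```

```bash
python3 g.py .5435 .075 .112 -.202;python3 - <<'E'
from plant import eyes
from h import *
o=[]
for n in("top","side"):
    s=eyes.snapshot(n); u,v=proj(s,[.55,.09,.08]).astype(int); k=s["pixels"][v-35:v+35,u-40:u+40,::-1].astype(float)
    o.append(cv2.resize(k,None,fx=5,fy=5,interpolation=cv2.INTER_CUBIC)*(1.3 if n=="top" else 2)); print(n,u,v)
cv2.imwrite("pics/b.png",np.clip(np.hstack(o),0,255).astype(np.uint8))
E
```

```text
t 5.5 pos [0.5449 0.0738 0.1263] yaw -0.2053 F [-0.58 -0.24 -1.17] open mm 7.44
shift mm [-1.6 -0.9 14.3] turn [ 0.0001 -0.0015 -0.0033]
top 233 226
side 219 175
```

View pics/b.png

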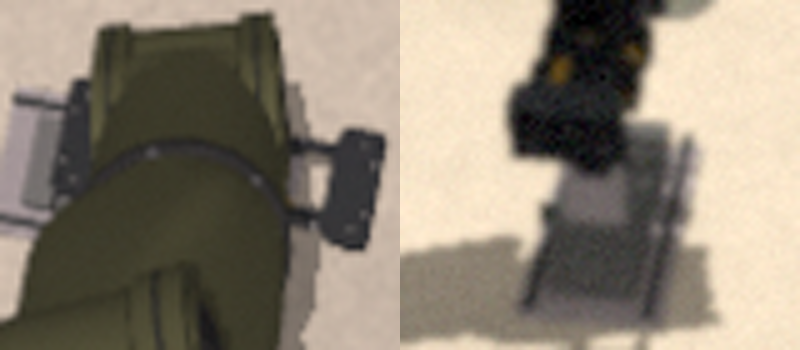

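```bash
python3 - <<'E'
from h import *
import pickle
s=pickle.load(open("s1.pkl","rb"))["side"]
print(proj(s,[.5449,.0736,.058]), "obs 217.6 184.4")
C=np.array([.5541,.1320]);t=-.202;ex=np.array([np.cos(t),np.sin(t)]);ey=np.array([-ex[1],ex[0]])
for px in((545,210),(528,308),(690,140),(650,315)):
    w=plane(s,179+(px[0]-400)/5,140+px[1]/5,.018)-C; print(px,"rack x",w@ex,"y",w@ey)
print("tcp rack", (np.array([.5449,.0738])-C)@ex,(np.array([.5449,.0738])-C)@ey)
E
```

```text
[218.08100338 183.42465497] obs 217.6 184.4
(545, 210) rack x -0.043512298202940385 y -0.00629027428725236
(528, 308) rack x -0.03506007305502579 y -0.11022280983634551
(690, 140) rack x 0.046281911405277654 y 0.08860500314194833
(650, 315) rack x 0.04576317870080859 y -0.10715579098436258
tcp rack 0.002663672631106969 -0.05886242305677104
```

Emit:
carry_out([
  [[0,0,4,0,0,0,0],[0,0,4,0,0,0,0],[0,0,3,0,0,0,0],[0,0,1,0,0,0,0],[0,0,1,0,0,0,0],[0,0,1,0,0,0,0],[0,0,0,0,0,0,0],[0,0,0,0,0,0,0]],
])

```text
clock: 6.4
tool_pos: [0.544, 0.0747, 0.112]
eef_rot: [0.995, -0.102, 0.0, 0.0]
contact_force: [0.1, 0.3, -1.3]
opening: 0.088
```

Emit:
carry_out([
  [[0,0,1,0,0,0,0],[0,0,0.5,0,0,0,0],[0,0,0,0,0,0,0],[0,0,0,0,0,0,0]],
])

```text
clock: 6.8
tool_pos: [0.5441, 0.0746, 0.1106]
eef_rot: [0.995, -0.102, 0.0, -0.0]
contact_force: [-0.3, 0.2, 1.6]
opening: 0.087
```

Emit:
carry_out([
  [[0,0,0.5,0,0,0,0],[0,0,0.5,0,0,0,0],[0,0,0,0,0,0,0],[0,0,0,0,0,0,0]],
])

```text
clock: 7.2
tool_pos: [0.5442, 0.0746, 0.1096]
eef_rot: [0.995, -0.102, 0.0, 0.0]
contact_force: [-0.5, -0.5, 4.4]
opening: 0.09
```

Emit:
carry_out([
  [[0,-0.5,0,0,0,0,0],[0,-0.5,0,0,0,0,0],[0,-0.5,0,0,0,0,0],[0,-0.5,0,0,0,0,0],[0,0,0,0,0,0,0]],
])

```text
clock: 7.7
tool_pos: [0.5444, 0.076, 0.1094]
eef_rot: [0.995, -0.102, 0.0, 0.0]
contact_force: [-1.6, -3.0, 4.4]
opening: 0.086
```

Emit:
carry_out([
  [[0,-0.5,0,0,0,0,0],[0,-0.5,0,0,0,0,0],[0,0,0,0,0,0,0]],
])

```text
clock: 8.0
tool_pos: [0.5447, 0.0775, 0.1094]
eef_rot: [0.995, -0.102, 0.0, 0.0]
contact_force: [-0.2, -3.3, 5.0]
opening: 0.088
```

Emit:
carry_out([
  [[0,-0.5,0,0,0,0,0],[0,-0.5,0,0,0,0,0],[0,0,0,0,0,0,0]],
])

```text
clock: 8.3
tool_pos: [0.5448, 0.0795, 0.1091]
eef_rot: [0.995, -0.102, -0.0, -0.001]
contact_force: [-0.4, 1.1, -1.6]
opening: 0.089
```

Force dropped to the free weight, so it's in at y≈0.0795 (rack y ≈ -53 mm, as predicted). Lowering.

Emit:
carry_out([
  [[0,0,1,0,0,0,0],[0,0,1,0,0,0,0],[0,0,1,0,0,0,0],[0,0,1,0,0,0,0],[0,0,0,0,0,0,0]],
])

```text
clock: 8.8
tool_pos: [0.5447, 0.0788, 0.1051]
eef_rot: [0.995, -0.102, -0.0, -0.0]
contact_force: [-0.8, 0.2, -3.3]
opening: 0.087
```

Emit:
carry_out([
  [[0,0,2,0,0,0,0],[0,0,2,0,0,0,0],[0,0,2,0,0,0,0],[0,0,0,0,0,0,0]],
])

```text
clock: 9.2
tool_pos: [0.5448, 0.0787, 0.0991]
eef_rot: [0.995, -0.102, -0.0, -0.0]
contact_force: [0.2, 0.0, -1.9]
opening: 0.087
```

Emit:
carry_out([
  [[0,0,3,0,0,0,0],[0,0,3,0,0,0,0],[0,0,3,0,0,0,0],[0,0,3,0,0,0,0],[0,0,2,0,0,0,0],[0,0,1,0,0,0,0],[0,0,0,0,0,0,0]],
])

```text
clock: 9.9
tool_pos: [0.5448, 0.0788, 0.0842]
eef_rot: [0.995, -0.102, -0.0, -0.0]
contact_force: [0.7, 1.9, -2.3]
opening: 0.086
```

Emit:
carry_out([
  [[0,0,1,0,0,0,0],[0,0,1,0,0,0,0],[0,0,1,0,0,0,0],[0,0,0,0,0,0,0],[0,0,0,0,0,0,0]],
])

```text
clock: 10.4
tool_pos: [0.545, 0.0787, 0.0815]
eef_rot: [0.995, -0.102, 0.0, -0.0]
contact_force: [0.2, 2.5, 0.2]
opening: 0.084
```

Emit:
carry_out([
  [[0,0,0,0,0,0,14],[0,0,0,0,0,0,25],[0,0,0,0,0,0,30],[0,0,0,0,0,0,30],[0,0,-15,0,0,0,30],[0,0,-30,0,0,0,30],[0,0,-40,0,0,0,30],[0,0,-10,0,0,0,30]],
])

```text
clock: 11.2
tool_pos: [0.5468, 0.0785, 0.1798]
eef_rot: [0.995, -0.102, 0.003, -0.001]
contact_force: [0.1, -0.1, -0.3]
opening: 0.299
```

```bash
python3 g.py .548 -.115 .16 -.08
```

```text
t 11.2 pos [0.5468 0.0785 0.1798] yaw -0.2047 F [ 0.15 -0.11 -0.32] open mm 26.35
shift mm [ 40.4 189.2  19.7] turn [-0.0015 -0.0059 -0.1247]
```

Emit:
carry_out([
  [[5,24,0,0,0,0,40],[8,40,0,0,0,0,40],[9,40,5,0,0,0,40],[8,38,5,0,0,0,40],[6,30,5,0,0,0,40],[4,17,5,0,0,-0.12,40],[0,0,0,0,0,0,40],[0,0,0,0,0,0,40]],
])

```text
clock: 12.0
tool_pos: [0.5454, -0.1139, 0.156]
eef_rot: [0.999, -0.043, -0.0, -0.001]
contact_force: [-0.3, 0.4, -0.3]
opening: 0.402
```

```bash
python3 g.py .548 -.115 .072 -.08; python3 - <<'E'
from plant import eyes
from h import *
o=[]
s=eyes.snapshot("side")
for p in([.545,-.13,.08],[.55,.09,.08]):
    u,v=proj(s,p).astype(int); k=s["pixels"][v-35:v+35,u-40:u+40,::-1].astype(float)
    o.append(cv2.resize(k,None,fx=5,fy=5,interpolation=cv2.INTER_CUBIC)*2); print(u,v)
cv2.imwrite("pics/c.png",np.clip(np.hstack(o),0,255).astype(np.uint8))
E
```

```text
t 12.0 pos [ 0.5454 -0.1139  0.156 ] yaw -0.0868 F [-0.26  0.39 -0.32] open mm 35.34
shift mm [ 2.8  1.  84. ] turn [-0.0011  0.0009 -0.0068]
220 221
219 175
```

View pics/c.png

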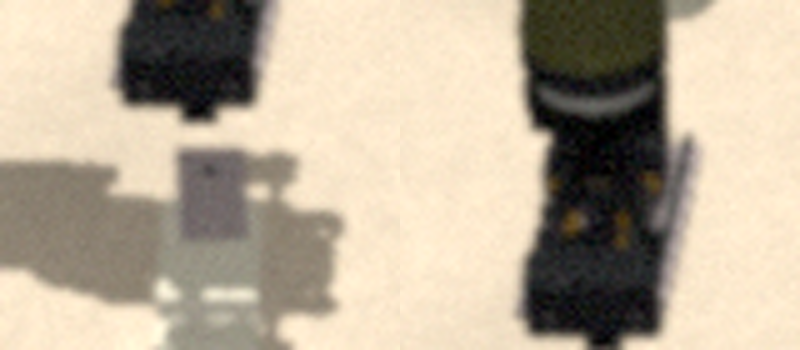

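The thick coupon is right of the finger line by about 3 px/5, consistent with the 2.8 mm correction. Descending.

Emit:
carry_out([
  [[3,1,20,0,0,0,40],[0,0,25,0,0,0,40],[0,0,25,0,0,0,40],[0,0,14,0,0,0,40],[0,0,0,0,0,0,40],[0,0,0,0,0,0,0],[0,0,0,0,0,0,0],[0,0,0,0,0,0,0]],
], squeeze=40)

```text
clock: 12.85
tool_pos: [0.5493, -0.1159, 0.0735]
eef_rot: [0.999, -0.042, 0.001, 0.0]
contact_force: [0.2, 0.7, 0.8]
opening: 0.149
```

Emit:
carry_out([
  [[0,0,0,0,0,0,0],[0,0,0,0,0,0,0],[0,0,0,0,0,0,0]],
])

```text
clock: 13.15
tool_pos: [0.5493, -0.116, 0.0734]
eef_rot: [0.999, -0.042, 0.001, 0.0]
contact_force: [-0.1, 0.5, 6.2]
opening: 0.129
```

```bash
python3 g.py .5526 .123 .16 -.202; python3 - <<'E'
from plant import eyes
from h import *
s=eyes.snapshot("side")
print(proj(s,[.548,-.121,.076]))
u,v=proj(s,[.55,.09,.08]).astype(int); k=s["pixels"][v-50:v+65,u-50:u+50,::-1].astype(float)
cv2.imwrite("pics/d.png",np.clip(cv2.resize(k,None,fx=5,fy=5,interpolation=cv2.INTER_CUBIC)*2,0,255).astype(np.uint8))
E
```

```text
t 13.15 pos [ 0.5493 -0.116   0.0734] yaw -0.0844 F [-0.14  0.48  6.25] open mm 11.39
shift mm [ -16.7 -238.4  -86.6] turn [-0.     -0.002   0.1176]
[221.12599975 219.98718031]
```

View pics/d.png

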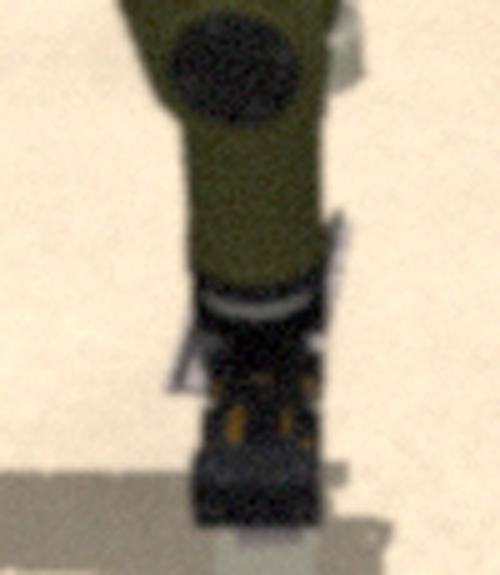

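Thick confirmed (11.4 mm reading). Lifting high enough to clear the standing thin coupon.

Emit:
carry_out([
  [[0,0,-15,0,0,0,0],[0,0,-30,0,0,0,0],[0,0,-40,0,0,0,0],[0,0,-30,0,0,0,0],[0,-12,-10,0,0,0,0],[0,-30,0,0,0,0,0],[0,-35,0,0,0,0,0],[-5,-35,0,0,0,0,0]],
])

```text
clock: 14.0
tool_pos: [0.5526, -0.0017, 0.1968]
eef_rot: [0.999, -0.042, -0.0, -0.0]
contact_force: [0.9, 0.4, -3.3]
opening: 0.139
```

Emit:
carry_out([
  [[-5,-40,0,0,0,0,0],[-5,-35,0,0,0,0,0],[0,-30,0,0,0,0,0],[0,-20,0,0,0,0.06,0],[0,-5,0,0,0,0.058,0],[0,0,0,0,0,0,0],[0,0,0,0,0,0,0]],
])

```text
clock: 14.7
tool_pos: [0.5533, 0.1265, 0.1967]
eef_rot: [0.995, -0.1, -0.001, 0.001]
contact_force: [0.3, 0.7, -2.7]
opening: 0.132
```

```bash
python3 g.py .5545 .1252 .125 -.204
```

```text
t 14.7 pos [0.5533 0.1265 0.1967] yaw -0.2005 F [ 0.31  0.66 -2.7 ] open mm 11.61
shift mm [ 1.5  0.9 71.7] turn [0.0013 0.0016 0.0035]
```

Emit:
carry_out([
  [[1,1,10,0,0,0.003,0],[0,0,20,0,0,0,0],[0,0,20,0,0,0,0],[0,0,12,0,0,0,0],[0,0,8,0,0,0,0],[0,0,0,0,0,0,0],[0,0,0,0,0,0,0],[0,0,0,0,0,0,0]],
])

```text
clock: 15.5
tool_pos: [0.5557, 0.1254, 0.1282]
eef_rot: [0.995, -0.102, 0.001, -0.0]
contact_force: [-0.2, 0.0, -3.1]
opening: 0.132
```

```bash
python3 g.py .5545 .1252 .112 -.204
```

```text
t 15.5 pos [0.5557 0.1254 0.1282] yaw -0.2052 F [-0.19  0.01 -3.15] open mm 11.6
shift mm [-1.1  0.4 16.2] turn [-0.0007 -0.0016 -0.0012]
```

Emit:
carry_out([
  [[0,0,4,0,0,0,0],[0,0,4,0,0,0,0],[0,0,4,0,0,0,0],[0,0,2,0,0,0,0],[0,0,1,0,0,0,0],[0,0,1,0,0,0,0],[0,0,0,0,0,0,0],[0,0,0,0,0,0,0]],
])

```text
clock: 16.3
tool_pos: [0.5551, 0.1253, 0.1115]
eef_rot: [0.995, -0.102, 0.0, 0.0]
contact_force: [-0.1, 0.0, -2.7]
opening: 0.131
```

Emit:
carry_out([
  [[0,0,1,0,0,0,0],[0,0,1,0,0,0,0],[0,0,0.5,0,0,0,0],[0,0,0,0,0,0,0],[0,0,0,0,0,0,0]],
])

```text
clock: 16.8
tool_pos: [0.5553, 0.1253, 0.1092]
eef_rot: [0.995, -0.102, 0.0, -0.0]
contact_force: [-0.1, -1.1, 1.9]
opening: 0.135
```

Emit:
carry_out([
  [[0,-0.5,0,0,0,0,0],[0,-0.5,0,0,0,0,0],[0,-0.5,0,0,0,0,0],[0,0,0,0,0,0,0]],
])

```text
clock: 17.2
tool_pos: [0.5553, 0.1259, 0.1089]
eef_rot: [0.995, -0.103, 0.0, 0.001]
contact_force: [-0.2, -2.4, 1.7]
opening: 0.13
```

Emit:
carry_out([
  [[0,-0.5,0,0,0,0,0],[0,-0.5,0,0,0,0,0],[0,0,0,0,0,0,0]],
])

```text
clock: 17.5
tool_pos: [0.5555, 0.1284, 0.1087]
eef_rot: [0.995, -0.102, -0.0, -0.0]
contact_force: [-0.6, 0.5, -3.1]
opening: 0.132
```

In. Lowering.

Emit:
carry_out([
  [[0,0,1,0,0,0,0],[0,0,1,0,0,0,0],[0,0,2,0,0,0,0],[0,0,2,0,0,0,0],[0,0,0,0,0,0,0]],
])

```text
clock: 18.0
tool_pos: [0.5553, 0.1279, 0.1025]
eef_rot: [0.995, -0.102, -0.0, 0.0]
contact_force: [-0.9, -0.0, -2.3]
opening: 0.131
```

Emit:
carry_out([
  [[0,0,3,0,0,0,0],[0,0,3,0,0,0,0],[0,0,3,0,0,0,0],[0,0,3,0,0,0,0],[0,0,3,0,0,0,0],[0,0,2,0,0,0,0],[0,0,1,0,0,0,0],[0,0,0,0,0,0,0]],
])

```text
clock: 18.8
tool_pos: [0.5555, 0.1277, 0.0848]
eef_rot: [0.995, -0.102, -0.0, 0.0]
contact_force: [-0.4, 0.7, -2.9]
opening: 0.134
```

Emit:
carry_out([
  [[0,0,1,0,0,0,0],[0,0,1,0,0,0,0],[0,0,1,0,0,0,0],[0,0,0,0,0,0,0],[0,0,0,0,0,0,0]],
])

```text
clock: 19.3
tool_pos: [0.5555, 0.1278, 0.0819]
eef_rot: [0.995, -0.102, -0.0, 0.0]
contact_force: [-0.5, 0.3, -3.2]
opening: 0.133
```

Emit:
carry_out([
  [[0,0,0.5,0,0,0,0],[0,0,0.5,0,0,0,0],[0,0,0,0,0,0,0],[0,0,0,0,0,0,0]],
])

```text
clock: 19.7
tool_pos: [0.5556, 0.1278, 0.081]
eef_rot: [0.995, -0.102, 0.0, 0.0]
contact_force: [-0.1, -0.4, -2.6]
opening: 0.134
```

Emit:
carry_out([
  [[0,0,0.5,0,0,0,0],[0,0,0.5,0,0,0,0],[0,0,0,0,0,0,0],[0,0,0,0,0,0,0]],
])

```text
clock: 20.1
tool_pos: [0.5556, 0.1278, 0.08]
eef_rot: [0.995, -0.102, 0.0, -0.0]
contact_force: [0.2, 0.5, -0.8]
opening: 0.134
```

Contact with the floor (about 2 N). Releasing and backing off.

Emit:
carry_out([
  [[0,0,0,0,0,0,18],[0,0,0,0,0,0,27],[0,0,0,0,0,0,33],[0,0,0,0,0,0,33],[0,0,-15,0,0,0,33],[0,0,-30,0,0,0,33],[0,0,-40,0,0,0,33],[0,0,-40,0,0,0,33]],
])

```text
clock: 20.9
tool_pos: [0.5552, 0.1276, 0.2071]
eef_rot: [0.995, -0.103, -0.0, 0.0]
contact_force: [0.4, -0.2, -0.3]
opening: 0.336
```

Emit:
carry_out([
  [[-20,0,0,0,0,0,33],[-40,0,0,0,0,0,33],[-45,0,0,0,0,0,33],[-40,0,0,0,0,0,33],[-20,0,0,0,0,0,33],[0,0,0,0,0,0,33]],
])

```text
clock: 21.5
tool_pos: [0.3909, 0.1618, 0.2058]
eef_rot: [0.995, -0.101, -0.001, 0.0]
contact_force: [0.7, 0.2, -0.3]
opening: 0.33
```

```bash
python3 - <<'E'
from plant import eyes
from h import *
o=[]
for n in("top","side"):
    s=eyes.snapshot(n); u,v=proj(s,[.555,.12,.05]).astype(int); k=s["pixels"][v-40:v+40,u-40:u+40,::-1].astype(float)
    o.append(cv2.resize(k,None,fx=5,fy=5,interpolation=cv2.INTER_CUBIC)*(1.3 if n=="top" else 2))
    C=np.array([.5541,.1320]);t=-.202;ex=np.array([np.cos(t),np.sin(t)]);ey=np.array([-ex[1],ex[0]])
    print(n,u,v,[(y,x,z,np.round((proj(s,[*(C+x*ex+y*ey),z])-[u-40,v-40])*5)) for y in(-.004,-.054) for x in(-.018,.022) for z in(.094,.044)])
cv2.imwrite("pics/e.png",np.clip(np.hstack(o),0,255).astype(np.uint8))
E
```

```text
top 224 226 [(-0.004, -0.018, 0.094, array([180., 225.])), (-0.004, -0.018, 0.044, array([187., 233.])), (-0.004, 0.022, 0.094, array([193., 163.])), (-0.004, 0.022, 0.044, array([199., 173.])), (-0.054, -0.018, 0.094, array([258., 240.])), (-0.054, -0.018, 0.044, array([262., 247.])), (-0.054, 0.022, 0.094, array([270., 178.])), (-0.054, 0.022, 0.044, array([274., 187.]))]
side 220 176 [(-0.004, -0.018, 0.094, array([172., 143.])), (-0.004, -0.018, 0.044, array([175., 201.])), (-0.004, 0.022, 0.094, array([230., 147.])), (-0.004, 0.022, 0.044, array([232., 206.])), (-0.054, -0.018, 0.094, array([158., 187.])), (-0.054, -0.018, 0.044, array([162., 246.])), (-0.054, 0.022, 0.094, array([219., 192.])), (-0.054, 0.022, 0.044, array([221., 251.]))]
```

View pics/e.png

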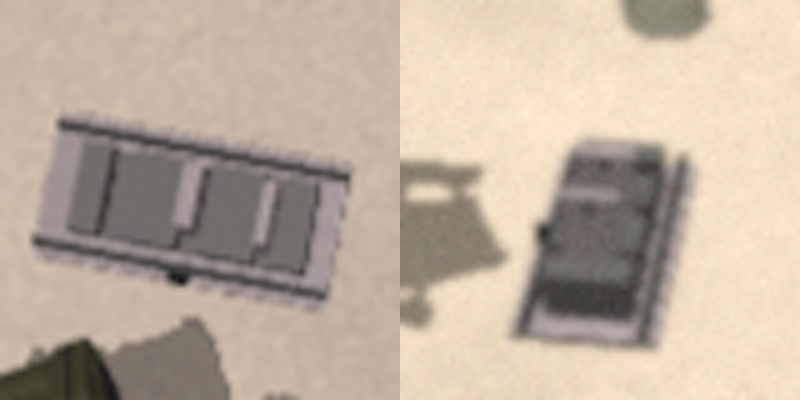

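Top view: thick top at (188,193) and thin top at (263,210), within 2 px of the seated prediction of (186,194) and (264,209). In the side view the top edges at v≈145 and 190 also match z=94 mm, so both are seated, upright and centred. Handing in.

```bash
python3 -c "
from plant import ticket
print(ticket.finish_job())"
```

```text
the job is handed in; nothing more can be done
None
```

I put both coupons in their slots, the 8 mm one in the 10 mm slot and the 12 mm one in the 14 mm slot, and handed the job in at about 22 s of the 61 s allowed. No verdict was reported.

- **Finding the slots:** I touched down beside each slot with about 5–6 N, slid until the force dropped, then lowered each coupon to a light floor contact of about 2 N. Both slots were about 4 mm towards -y of nominal, which agreed with the camera estimate.
- **Forces:** No wrist reading showed a coupon pressing on the rack with more than about 7 N, against the 25 N limit. These are readings at the end of each move, not a continuous record.
- **Final check:** Both camera views show the coupons upright. Their tops are at the seated height and within about 2 mm of the block's centre line, and the arm is clear. No check failed or disagreed.
- **Other objects:** The arm stayed well away from the bottle, beaker and jar, but I did not measure their positions again at the end.

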